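Feed a board blank under the shear guard to the back gauge

ROBOT

A 6-joint arm with a two-finger parallel gripper is mounted at the origin on the work surface. World frame = base frame: x ahead of the robot, y to its left, z up, the work surface at z = 0. Lengths are in m, angles in rad, forces in N, time in s.
With the tool pointing down it reaches from about 0.325 to 0.925 m from the base axis. Payload 3.1 kg.
Tool frame: the origin (TCP) lies midway between the tips of the shut fingers; the grasp point (between the pads) lies ctrl.hold_point_z behind it (ctrl.hold_point_z is the distance from the TCP to the grasp point, in m); z points along the fingers, y is the line along which they close (so a half turn about z gives the same grasp; the last joint's range is limited). The gripper opens to 85 mm and grips with 20 to 120 N. Pads are 22 mm wide; open, the fingers measure 114 mm over their backs; the gripper's body (76 mm by 85 mm) begins 54 mm behind the grasp point. The pads swing forward as they close: fully open they stand 13 mm farther back than shut.
Start: joints at [-1.437, 0.217, 1.613, -0, 1.311, -0.112], TCP at [0.152, -0.606, 0.231] pointing down, gripper open.
Joint ranges: [-2.75, 2.75], [-0.78, 2.1], [0.31, 2.55], [-1.13, 4.27], [0.13, 2.63], [-2.58, 2.58]. Speed limits (rad/s): [2.79, 2.79, 3.14, 3.14, 3.14, 3.14].

INTERFACE

Orientations are given as a rotation vector (axis times angle).
In Python, from plant import sensors, viewer, hand_in, ctrl gives the robot as it stands.
- The arm moves only by the tool apply_moves, never from a script. Its argument "motion" is a list that holds one entry, the list of rows, each a list of 6 numbers: the shift along the world's x, y, z in m, then the turn, a rotation vector about the world's x, y, z in rad. In form: [[[dx, dy, dz, ax, ay, az], ...]]. A call has 1 to 20 rows; each row shifts and turns the commanded pose from where the row before left it; what a row does not reach is not made up. A row lasts 1/12 s, in which the tool goes at most 41.7 mm and 7.16 degrees, less where a joint would pass 70% of its speed; a pose out of reach is approached as far as the arm can. A call with a gripper value outside its range is refused whole. "claw" is the gripper's target within -1 to 1 (shut at 1, half-way at 0, fully open at -1), set as the call begins (left out, the last holds). The fingers move at their own pace and stop on an object; the grip force is fixed at half the most. Time passes only in rows, so rows that do not move let the fingers close. It gives the time, the measured TCP pose, the force, the opening and the grip force at its end, in the units of the state.
- sensors.sense(): the state, without advancing time (a new reading comes with each control period).
- viewer.read_camera(name): name is "side" or "top"; returns (picture, depth): 400x640x3 uint8, blue, green, red; 400x640 float32, m along the optical axis (not along the pixel's ray), 0 where there is no reading.
- viewer.camera_info(name): a dict with "intrinsics" (3x3 intrinsics, pixels), "k1" (the pictures are not rectified: a ray, as slopes to the right and down, at radius r is drawn at 1 + k1 r^2 times it, then the intrinsics apply), "extrinsics" (4x4, takes a point from world to camera coordinates). Camera axes: x right, y up, looking along -z (the intrinsics and any distortion apply to the point x, -y, -z); pixel columns grow to the right and rows downward; lengths in m; the calibration is good to about 2 mm. A picture is of the moment at which its call begins. camera_info takes no time and is no camera call.
- hand_in(): hands the job in; it is judged then, once.
The state is a dict: "clock": time; "joints": joint angles; "joint_velocities": joint speeds; "tau": joint torques, N m; "tool_pos": TCP position; "orientation": TCP orientation; "contact_force": force on the tool from outside, world axes, zero at the start; "torque": the same for the moment, N m; "width": opening from 0.0 (shut) to 1.0 (fully open); "grasp_force": force on a finger pad.
Only numpy, scipy, OpenCV 4.12 (cv2) and the standard library are available. Lean on these libraries where they do the work, as an engineer would, in place of code of your own. Each camera call takes 0.05 s, during which the arm holds its last target. There are 200 camera calls.

TASK

Load the bench shear for its next cut: with the orange push stick, not with the gripper itself, feed the copper-clad blank along the side fence, under the yellow-lipped guard and the sprung hold-down, until its front edge is fully home on the back gauge behind the blade, its contact pin pressed in, and the blank square along the fence. Seat it with a firm but gentle nudge, keep the gripper off the blank and the shear, then draw the stick out and stand it back on the rubber mat, leaving everything else on the bench where it is.

Things in the scene. Friction and masses are not known exactly. Their poses are not given: they have to be found in the camera images.
- shear: Bench board shear, fixed. Origin on the bench under the middle of the blade line; +x = feed direction, +y away from its side fence, z up. Steel bed 45 mm above the bench, x=-285..0, y=-100..100 mm. Blue cheeks (y=+-112) and blade beam at x=-50..50 mm, top 135 mm above the bench. A hand lever, not used, rises on the -y side behind x=0, 140 mm off the middle.
- fence_front (a point): Guiding face of the aluminium side fence (shear frame x=-150, y=-80 mm) at bed height. The fence runs along the feed direction from x=-277 to x=-33 mm of the shear frame and stands 12 mm above the bed; the blank belongs on its +y side.
- guard_lip (a point): Middle of the lower front edge of the yellow guard lip (shear frame x=-114, y=0 mm), 18 mm above the bed. The clear guard reaches from here to x=-34 mm across the whole bed; its top is 32 mm above the bed.
- holddown_line (a point): Underside of the black sprung hold-down bar, 20 mm thick, across the bed at x=-20 mm of the shear frame, 2.5 mm above the bed. The entering blank lifts it by itself: a bump as the front edge goes in, then a steady drag; together with the bed's friction the push needs some 3 to 9 N.
- gauge_pin (a joint): Contact pin of the stock-home switch in the face of the back gauge, 2 mm above bed height at y=-35 mm of the shear frame: 0 = out, 0.004 m = pressed in flush by the blank; about 1 N spring. The gauge is a rigid steel cross bar (170 mm wide, 18 mm above the bed), clamped 30 to 48 mm behind the blade line, how far is not told: feel for it. A push of 12 to 18 N on the blank, drag included, seats it; over 30 N is too much.
- blank: The workpiece: copper-clad board blank, 90 mm square and 4 mm thick, 45 to 80 g. Origin at the centre of its underside; its +x edge is the front edge. It starts flat on the bed before the guard, askew by up to 0.12 rad and 5 to 25 mm off the fence.
- blank_fl (a point): front corner of the blank on the side away from the fence, at half thickness (blank frame +45, +45, +2 mm)
- blank_fr (a point): front corner of the blank on the fence side, at half thickness (blank frame +45, -45, +2 mm)
- blank_rr (a point): rear corner of the blank on the fence side, at half thickness (blank frame -45, -45, +2 mm)
- stick: Orange push stick, 90 g, standing on its foot on the mat. Origin at the underside of the foot below the middle of the handle; +x to the nose. Foot 36 mm wide (straight sides at y=+-18), 10 mm thick, x=-70..120 mm, flat below. Handle: upright plate over the origin, 60 mm long (x), 14 mm thick (y), 9 to 73 mm above the underside, to grip from above across its thickness.
- stick_heel (a point): Middle of the heel face at the nose (stick frame 120, 0, 3 mm), the flat upright face, 6 mm high, that pushes the rear edge of the blank. A 4 mm thick lip above it (6 to 10 mm above the underside) reaches 9.5 mm further, over the blank.
- stick_grip (a point): grip point in the handle, 55 mm above the underside (stick frame 0, 0, 55 mm)
- mat: dark rubber tool mat lying on the bench, 260 x 160 x 3 mm, the place of the push stick. Origin at the centre of its underside, x along its long side; its top is 3 mm above the bench.
- meter: orange and black multimeter, 190 x 95 x 44 mm; a bystander, to be left alone. Origin at the centre of its underside.
- fan: black cooling fan, 80 x 80 x 25 mm; a bystander, to be left alone. Origin at the centre of its underside.
- board: green populated circuit board, 130 x 100 mm, up to 24 mm high; a bystander, to be left alone. Origin at the centre of its underside.
- pump: blue and yellow desoldering pump lying down, about 230 mm long, 24 mm high; a bystander, to be left alone. Origin at the centre of its underside.
- driver: screwdriver lying down, 170 mm long; a bystander, to be left alone. Origin at the centre of its underside.
- offcut: bare resin-yellow offcut strip, 85 x 35 x 4 mm (not the workpiece); a bystander, to be left alone. Origin at the centre of its underside.
- organiser: small white parts organiser, 170 x 110 x 32 mm; a bystander, to be left alone. Origin at the centre of its underside.
Not all that is in view belongs to the job. Leave any purple look-alike of the stick alone. There is more than one size of the blank; the job needs the smaller.

How it is judged:
On the way, in this order (a step that is already met when the one before it is completed fails the run):
1. the push stick, behind the blank, drives its front edge in under the guard (x of each of blank_fl, blank_fr in the frame of shear above -0.09 m and contact force between stick and blank above 0.3 N and x of stick_heel in the frame of blank below -0.041 m), for 0.05 s.
2. the stick nudges the blank firmly home, pressing the gauge's pin in and pushing the blank with at least 10 N (value of joint gauge_pin above 0.0025 m and angle between the x axis of blank and the x axis of shear, either way round below 0.025 rad and contact force between stick and blank above 10 N and linear speed of blank below 0.01 m/s and x of stick_heel in the frame of blank below -0.041 m), for 0.2 s.
At the end, for the whole second after the job is handed in: Blank flat on the bed, square with the shear within 0.025 rad, home on the gauge (pin in by over 2.5 of its 4 mm), both fence-side corners within 2.5 mm of the fence face; push stick upright on its foot, at rest on the mat (handle within 120 mm along, 70 mm across of the mat's centre) (value of joint gauge_pin above 0.0025 m and angle between the x axis of blank and the x axis of shear, either way round below 0.025 rad and y of blank_fr in the frame of shear between -0.083 and -0.0775 m and y of blank_rr in the frame of shear between -0.083 and -0.0775 m and z of blank in the frame of shear between 0.042 and 0.0475 m and angle between blank's own z axis and vertical below 0.05 rad and linear speed of each of blank, stick below 0.01 m/s and x of stick in the frame of mat between -0.12 and 0.12 m and y of stick in the frame of mat between -0.07 and 0.07 m and z of stick in the frame of mat between 0 and 0.006 m and angle between stick's own z axis and vertical below 0.08 rad); the robot touches nothing.
It fails at once if the stick pushes the blank with more than 30 N (contact force between stick and blank above 30 N).
It fails at once if the gripper or arm touches the blank (contact force between any of the fingers, the arm and blank above 0.5 N).
It fails at once if the gripper or arm touches the shear (over 3 N) (contact force between any of the fingers, the arm and shear above 3 N).
It fails at once if a bystander is moved by more than 20 mm (distance of any of meter, fan, board, pump, driver, offcut, organiser from where it was at the start of the episode above 0.02 m).
It also fails if it takes over 70 s, if anything falls off the work surface, if the arm or the gripper's body presses on something with over 40 N, if the wrist force passes 120 N, or if a joint passes its speed limit or range.

## Working session

There is one attempt and no reset: what is moved stays moved. The work goes in short steps, Python scripts to look and compute and a tool call to move; the robot and the scene stay as the last step left them, time stands still between calls to the robot, and variables do not carry over. Pictures are saved under pics/ and viewed, at most 14 in all, crops included, and the job is handed in when it is done.

Besides the shell and the picture viewer there is one more tool, called after ">>>" by a JSON object that holds its "op" and its "data". apply_moves: Moves the arm, as the interface text tells. Its arguments: {"type":"object","properties":{"motion":{"type":"array"},"claw":{"type":"number"}},"required":["motion"]}

```bash
ls; mkdir -p pics; cat > h.py <<'E'
import numpy as np, cv2
from plant import sensors, viewer, ctrl
def ray(cam,px):
    i=viewer.camera_info(cam);K=np.array(i["intrinsics"]);E=np.array(i["extrinsics"]);k=i["k1"]
    px=np.atleast_2d(px).astype(float)
    d=np.c_[(px[:,0]-K[0,2])/K[0,0],(px[:,1]-K[1,2])/K[1,1]]
    u=d.copy()
    for _ in range(20): u=d/(1+k*(u**2).sum(1,keepdims=True))
    v=np.c_[u[:,0],-u[:,1],-np.ones(len(u))]
    R=E[:3,:3];return -R.T@E[:3,3], v@R
def onz(cam,px,z):
    o,v=ray(cam,px); z=np.asarray(z,float); t=(z-o[2])/v[:,2]
    return o+v*t[:,None]
def dep(cam,px,D):
    px=np.atleast_2d(px).astype(int);o,v=ray(cam,px)
    return o+v*D[px[:,1],px[:,0]][:,None]
def proj(cam,P):
    i=viewer.camera_info(cam);K=np.array(i["intrinsics"]);E=np.array(i["extrinsics"]);k=i["k1"]
    c=np.atleast_2d(P)@E[:3,:3].T+E[:3,3]
    u=np.c_[c[:,0],-c[:,1]]/-c[:,2:]
    u=u*(1+k*(u**2).sum(1,keepdims=True))
    return np.c_[u[:,0]*K[0,0]+K[0,2],u[:,1]*K[1,1]+K[1,2]]
E
python3 - <<'E'
from h import *
print(sensors.sense(), ctrl.hold_point_z)
for c in("side","top"):
    p,d=viewer.read_camera(c);cv2.imwrite(f"pics/{c}0.png",p);np.save(f"{c}0.npy",d)
    i=viewer.camera_info(c);print(i, ray(c,[320,200]))
E
```

```text
pics
{'clock': 0.0, 'joints': array([-1.43718105e+00,  2.17781822e-01,  1.61497373e+00, -1.46326084e-05,
        1.31124056e+00, -1.12184626e-01]), 'joint_velocities': array([ 1.10742721e-03,  1.05524089e-04, -2.16607062e-04, -3.84687687e-05,
        1.82783815e-03, -1.21572536e-03]), 'tau': array([ 8.40606049e-05, -3.96845233e+01, -3.03849435e+01, -1.20802174e-04,
        9.70301160e-03, -2.69423033e-06]), 'tool_pos': array([ 0.15199927, -0.60538913,  0.2299304 ]), 'orientation': array([-3.11551080e+00, -3.84841619e-01,  6.26119381e-05]), 'contact_force': array([ 0.92400634,  0.16534073, -0.02723599]), 'torque': array([ 0.00396581,  0.01313237, -0.00852707]), 'grasp_force': 0.0, 'width': 0.995945270443737} 0.0187
{'intrinsics': array([[499.98142824,   0.        , 327.08788834],
       [  0.        , 499.98142824, 204.32109587],
       [  0.        ,   0.        ,   1.        ]]), 'k1': -0.14903354979642294, 'extrinsics': array([[ 9.99869307e-01, -4.13664286e-04,  1.61616253e-02,
        -4.93396375e-01],
       [-1.03809212e-02,  7.49934950e-01,  6.61430123e-01,
        -1.17127795e
[... 225 characters left out ...]
, array([[-0.00187098,  0.6679989 , -0.74434511]]))
{'intrinsics': array([[422.02448175,   0.        , 324.57479961],
       [  0.        , 422.02448175, 198.13288781],
       [  0.        ,   0.        ,   1.        ]]), 'k1': 0.02316879152471637, 'extrinsics': array([[ 2.23034346e-02, -9.99747516e-01,  2.73135950e-03,
         8.01246157e-02],
       [ 9.95452042e-01,  2.24605352e-02,  9.25783749e-02,
        -5.14630416e-01],
       [-9.26163482e-02,  6.54121668e-04,  9.95701654e-01,
        -1.35641601e+00],
       [ 0.00000000e+00,  0.00000000e+00,  0.00000000e+00,
         1.00000000e+00]])} (array([0.38487655, 0.09255052, 1.39801046]), array([[ 0.08797053,  0.01008387, -0.99614084]]))
```

View pics/top0.png

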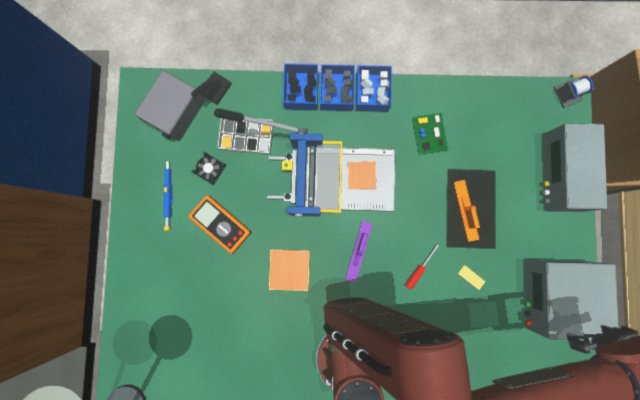

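View pics/side0.png

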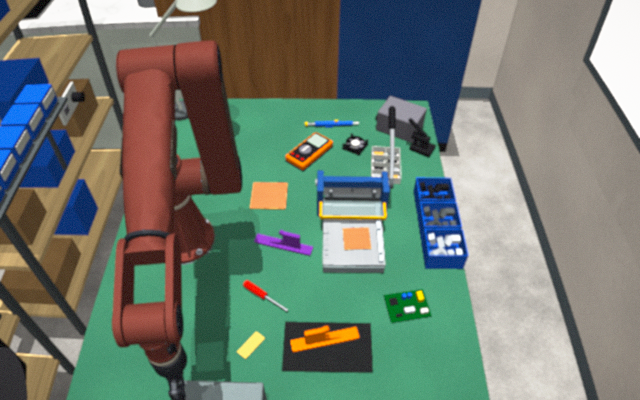

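```bash
python3 - <<'E'
import cv2,numpy as np
t=cv2.imread("pics/top0.png");s=cv2.imread("pics/side0.png")
cv2.imwrite("pics/c1.png",cv2.resize(t[125:225,265:405],None,fx=5.5,fy=5.5,interpolation=cv2.INTER_CUBIC))
a=cv2.resize(s[165:275,305:400],None,fx=4,fy=4,interpolation=cv2.INTER_CUBIC)
b=cv2.resize(t[165:255,440:500],None,fx=4,fy=4,interpolation=cv2.INTER_CUBIC)
b=np.vstack([b,np.zeros((440-360,240,3),np.uint8)])
cv2.imwrite("pics/c2.png",np.hstack([a,b]))
E
```

```text
(no output)
```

View pics/c1.png

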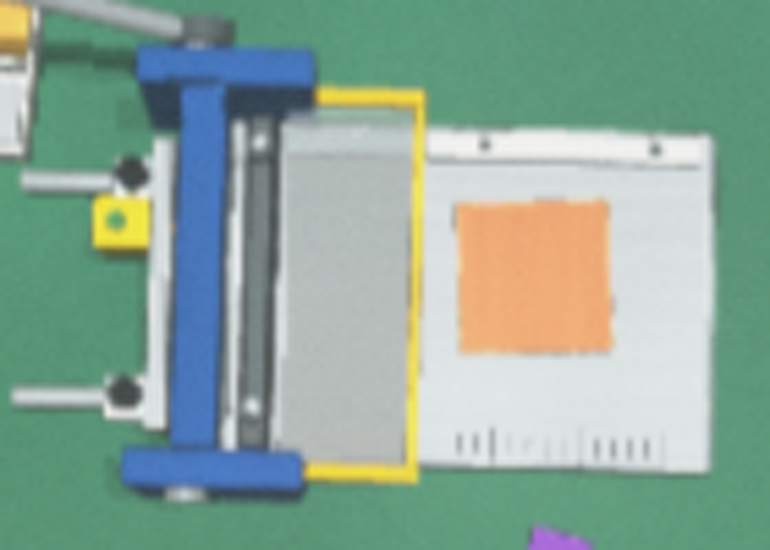

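View pics/c2.png

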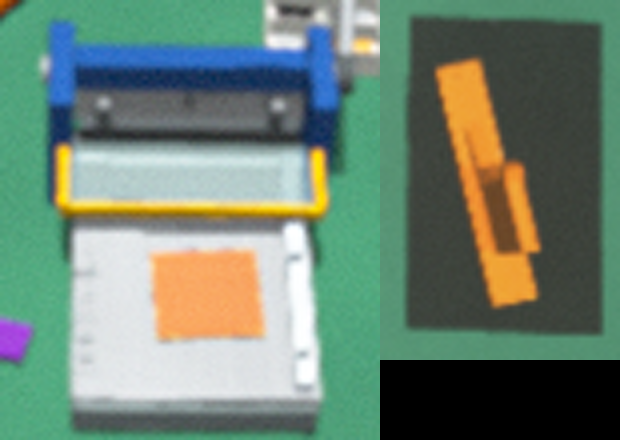

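```bash
python3 - <<'E'
from h import *
def cloud(c):
    D=np.load(f"{c}0.npy");yy,xx=np.mgrid[0:400,0:640];px=np.c_[xx.ravel(),yy.ravel()]
    return dep(c,px,D).reshape(400,640,3)
def line(P):
    vx,vy,x,y=cv2.fitLine(P.astype(np.float32),cv2.DIST_HUBER,0,1e-4,1e-4).ravel();
    if abs(vx)>abs(vy): return "dir %.4f"%np.arctan2(vy*np.sign(vx),vx),(x,y)
    return "dir %.4f"%np.arctan2(vy*np.sign(vy),vx*np.sign(vy)),(round(float(x),4),round(float(y),4))
for c in("top","side"):
    img=cv2.imread(f"pics/{c}0.png");h=cv2.cvtColor(img,cv2.COLOR_BGR2HSV).astype(int);C=cloud(c)
    z=C[...,2];X=C[...,0];Y=C[...,1]
    print(c,"green z",np.median(z[(abs(X-.5)<.05)&(abs(Y+.12)<.03)]))
    reg=(X>.4)&(X<.8)&(Y>-.25)&(Y<.3)
    zz=z[reg];hist,e=np.histogram(zz,np.arange(0,.15,.005));print(hist)
    m=((h[...,0]>5)&(h[...,0]<20)&(h[...,1]>90)&reg&(z>.035)&(z<.06)).astype(np.uint8)
    n,l,s,ce=cv2.connectedComponentsWithStats(m);k=1+np.argmax(s[1:,4])
    con=max(cv2.findContours((l==k).astype(np.uint8),0,1)[0],key=cv2.contourArea).reshape(-1,2)
    print("blank",s[k],"minrect",cv2.minAreaRect(onz(c,con,.049)[:,:2].astype(np.float32)), "centroid",onz(c,ce[k],.049))
    # yellow
    m=(h[...,0]>=20)&(h[...,0]<33)&(h[...,1]>120)&reg
    n,l,s,ce=cv2.connectedComponentsWithStats(m.astype(np.uint8));k=1+np.argmax(s[1:,4]);print("yel",s[k])
    P=C[l==k];print("yel ext",np.percentile(P,[2,50,98],axis=0).round(4))
    b=(h[...,0]>100)&(h[...,0]<125)&(h[...,1]>120)&reg&(z>.12)&(z<.145)
    P=C[b];print("blue top",np.percentile(P,[1,50,99],axis=0).round(4))
    if c=="top":
        r=cv2.minAreaRect(P[:,:2].astype(np.float32));print(r)
        bed=(h[...,1]<60)&reg&(z>.038)
        rows=[];
        for v in range(155,205):
            u=np.where(bed[v])[0].max();a,bb=h[v,u-3:u+5,1][[0,-1]];q=h[v,u-3:u+5,1];mid=(q[0]+q[-1])/2
            i=np.where(q>mid)[0][0];rows.append([u-3+i-1+(mid-q[i-1])/(q[i]-q[i-1]),v])
        print("bed front",line(onz(c,np.array(rows),.045)[:,:2]))
        for col in(350,370,385): print(col,[(v,img[v,col].tolist(),round(float(z[v,col]),3)) for v in list(range(146,158))+list(range(205,214))])
# stick
for c in("top","side"):
    img=cv2.imread(f"pics/{c}0.png");h=cv2.cvtColor(img,cv2.COLOR_BGR2HSV).astype(int);C=cloud(c);z=C[...,2];X=C[...,0];Y=C[...,1]
    reg=(X>.3)&(X<.8)&(Y<-.2)&(Y>-.5)
    m=reg&(h[...,0]>5)&(h[...,0]<20)&(h[...,1]>150)&(h[...,2]>60)
    n,l,s,ce=cv2.connectedComponentsWithStats(m.astype(np.uint8));k=1+np.argmax(s[1:,4]);m=l==k;print(c,"stick",s[k])
    lo=m&(z<.03);hi=m&(z>.055)
    print("lo z",np.median(z[lo]),"rect",cv2.minAreaRect(C[lo][:,:2].astype(np.float32)));
    con=np.argwhere(lo)[:,::-1];print(" onz",cv2.minAreaRect(onz(c,con,.013)[:,:2].astype(np.float32)))
    con=np.argwhere(hi)[:,::-1];print("hi z",np.median(z[hi]),len(con),cv2.minAreaRect(onz(c,con,.076)[:,:2].astype(np.float32)), onz(c,con.mean(0),.076))
    d=reg&(h[...,2]<90)&(z<.015)&(X<.7)
    n,l,s,ce=cv2.connectedComponentsWithStats((d|m).astype(np.uint8));k=1+np.argmax(s[1:,4]);con=np.argwhere(l==k)[:,::-1]
    if c=="top": print("mat",cv2.minAreaRect(onz(c,con,.003)[:,:2].astype(np.float32)))
E
```

```text
top green z 0.040343805737182215
[4267  652  172   62  111  109   85  244 1398 1440  344  270  454 1027
  476  277  117   18   10   26   38   18   30   42   55  166  677  238
   14]
blank [348 162  28  27 714] minrect ((0.5881097912788391, -0.02584249898791313), (0.08467763662338257, 0.08697468042373657), 1.2907633781433105) centroid [[ 0.58793559 -0.02614884  0.049     ]]
yel [321 141  21  72 213]
yel ext [[ 0.4649  0.0418 -0.0025]
 [ 0.5858  0.0463  0.0771]
 [ 0.7091  0.1007  0.0831]]
blue top [[0.4566 0.1097 0.1265]
 [0.5774 0.1638 0.1329]
 [0.6983 0.2012 0.1387]]
((0.577591598033905, 0.1553145796060562), (0.09663274139165878, 0.24516598880290985), 89.77952575683594)
bed front ('dir -0.0031', (np.float32(0.56440103), np.float32(-0.13311075)))
350 [(146, [126, 155, 97], -0.001), (147, [134, 159, 108], 0.003), (148, [175, 185, 159], -0.003), (149, [221, 223, 219], 0.041), (150, [237, 239, 238], 0.055), (151, [239, 240, 240], 0.054), (152, [237, 239, 239], 0.054), (153, [218, 220, 220], 0.061), (154, [185, 185, 178], 0.047), (155, [218, 217, 211], 0.047), (156, [221, 220, 215], 0.045
[... 2520 characters left out ...]
-0.37443089485168457), (0.07111836224794388, 0.024720333516597748), 11.225318908691406) [[ 0.46058807 -0.37559498  0.076     ]]
mat ((0.4926648736000061, -0.3911072015762329), (0.15527799725532532, 0.2569870352745056), 89.1960678100586)
side stick [290 325  70  28 880]
lo z 0.011541939125057188 rect ((0.48366639018058777, -0.36031612753868103), (0.20810166001319885, 0.07304193079471588), 15.088540077209473)
 onz ((0.48368677496910095, -0.36408478021621704), (0.2063380777835846, 0.06724303215742111), 13.284627914428711)
hi z 0.073334234569854 149 ((0.4634985625743866, -0.3852553367614746), (0.07269585877656937, 0.023334847763180733), 16.125328063964844) [[ 0.46432849 -0.3855018   0.076     ]]
```

```bash
python3 - <<'E'
from h import *
f=lambda p:(np.array(p,float)-[380,0])/4+[440,165]-0.4
P=onz("top",f([[437,68],[482,60],[495,306],[537,298]]),.013);print(P)
n=(P[0]+P[1])/2;r=(P[2]+P[3])/2;d=n-r;print("L",np.linalg.norm(d),"yaw",np.degrees(np.arctan2(d[1],d[0])),"origin",r+d*70/199.5)
print("handle",onz("top",f([[513.5,165],[531.5,250],[522,207]]),.076))
img=cv2.imread("pics/top0.png");g=cv2.cvtColor(img,cv2.COLOR_BGR2HSV)[...,1].astype(float)
gr=cv2.cvtColor(img,cv2.COLOR_BGR2GRAY).astype(float)
def cross(col,a,b):
    q=g[a:b,col];mid=(q[0]+q[-1])/2;s=np.sign(q[-1]-q[0]);i=np.where(s*(q-mid)>0)[0][0];return a+i-1+(mid-q[i-1])/(q[i]-q[i-1])
for nm,a,b,z in(("bottom",204,215,.03),("fence out",144,152,.057)):
    p=np.array([[c,cross(c,a,b)] for c in range(346,388)]);W=onz("top",p,z)
    k=np.polyfit(W[:,1],W[:,0],1);print(nm,k,"x at y=0",k[1])
p=[]
for c in range(346,388):
    q=gr[151:158,c];w=np.clip(gr[156,c]-q,0,None);w=w*(q<gr[156,c]);p.append([c,151+(w*np.arange(7)).sum()/w.sum()])
W=onz("top",np.array(p),.047);k=np.polyfit(W[:,1],W[:,0],1);print("fence shadow",k)
# side view fence/bed edges: yellow lip ends
h=cv2.cvtColor(img,cv2.COLOR_BGR2HSV).astype(int)
b=((h[...,0]>100)&(h[...,0]<125)&(h[...,1]>120));b[:, :285]=0;b[:,325:]=0;b[:125]=0;b[225:]=0
# sub-pixel blank
m=((h[...,0]>5)&(h[...,0]<20)).astype(float)
sat=g[155:198,340:385];big=cv2.resize(sat,None,fx=8,fy=8,interpolation=cv2.INTER_CUBIC);mm=(big>75).astype(np.uint8)
con=max(cv2.findContours(mm,0,1)[0],key=cv2.contourArea).reshape(-1,2)
px=(con+.5)/8-.5+[340,155];print(cv2.minAreaRect(onz("top",px,.049)[:,:2].astype(np.float32)))
M=cv2.moments(con);A=onz("top",px,.049)[:,:2]
ctr=A.mean(0)
for ax,s in((0,1),(0,-1),(1,1),(1,-1)):
    sel=(s*(A[:,ax]-ctr[ax])>.035)&(abs(A[:,1-ax]-ctr[1-ax])<.035);k=np.polyfit(A[sel,1-ax]-ctr[1-ax],A[sel,ax],1);print("xy"[ax],s,k)
E
```

```text
[[ 0.5781773  -0.33409387  0.013     ]
 [ 0.58565776 -0.37115403  0.013     ]
 [ 0.38368769 -0.37989847  0.013     ]
 [ 0.39098784 -0.41402442  0.013     ]]
L 0.1995672764135663 yaw 12.836410723434268 origin [ 0.45561137 -0.38140443  0.013     ]
handle [[ 0.49404881 -0.37394932  0.076     ]
 [ 0.42787428 -0.38719364  0.076     ]
 [ 0.461262   -0.38021032  0.076     ]]
bottom [0.00609311 0.47603108] x at y=0 0.4760310849629479
fence out [0.00505262 0.67557354] x at y=0 0.6755735386558138
fence shadow [-0.00501743  0.65698132]
((0.5887948274612427, -0.02623840793967247), (0.0889635980129242, 0.0888369008898735), 2.254544258117676)
x 1 [-0.05051222  0.63232   ]
x -1 [-0.03584125  0.54464213]
y 1 [0.03821754 0.01772962]
y -1 [ 0.03974157 -0.07003072]
```

>>> {"op": "apply_moves", "data": {"motion": [[[0.0256,0.0188,0,0,0,-0.0018],[0.0256,0.0188,0,0,0,-0.0018],[0.0256,0.0188,0,0,0,-0.0018],[0.0256,0.0188,0,0,0,-0.0018],[0.0256,0.0188,0,0,0,-0.0018],[0.0256,0.0188,0,0,0,-0.0018],[0.0256,0.0188,0,0,0,-0.0018],[0.0256,0.0188,0,0,0,-0.0018],[0.0256,0.0188,0,0,0,-0.0018],[0.0256,0.0188,0,0,0,-0.0018],[0.0256,0.0188,0,0,0,-0.0018],[0.0256,0.0188,0,0,0,-0.0018],[0,0,-0.03,0,0,0],[0,0,-0.03,0,0,0],[0,0,-0.03,0,0,0],[0,0,0,0,0,0],[0,0,0,0,0,0]]], "claw": -1}}

```text
clock: 1.52
tool_pos: [0.4577, -0.3788, 0.1387]
orientation: [-3.117, -0.351, 0.006]
contact_force: [0.4, 0.4, 0.3]
width: 1.0
grasp_force: 0.0
```

>>> {"op": "apply_moves", "data": {"motion": [[[0,-0.001,-0.025,0,0,0],[0,-0.001,-0.025,0,0,0],[0,0,-0.02,0,0,0],[0,0,-0.015,0,0,0],[0,0,-0.01,0,0,0],[0,0,-0.003,0,0,0],[0,0,0,0,0,0],[0,0,0,0,0,0]]]}}

```text
clock: 2.18
tool_pos: [0.4603, -0.3838, 0.0451]
orientation: [3.12, 0.351, 0.003]
contact_force: [-0.6, 0.1, -0.2]
width: 1.001
grasp_force: 0.0
```

>>> {"op": "apply_moves", "data": {"motion": [[[0,0,0,0,0,0],[0,0,0,0,0,0],[0,0,0,0,0,0],[0,0,0,0,0,0],[0,0,0,0,0,0],[0,0,0,0,0,0],[0,0,0,0,0,0],[0,0,0,0,0,0],[0,0,0,0,0,0],[0,0,0,0,0,0]]], "claw": 1}}

```text
clock: 3.02
tool_pos: [0.4591, -0.3825, 0.043]
orientation: [-3.121, -0.351, 0.0]
contact_force: [0.8, -0.0, -0.9]
width: 0.156
grasp_force: 61.0
```

>>> {"op": "apply_moves", "data": {"motion": [[[0,0,0.01,0,0,0],[0,0,0.03,0,0,0],[0,0,0.03,0,0,0],[0,0,0.03,0,0,0],[0,0,0.027,0,0,0],[0.0042,0.023,0,0,0,0.1122],[0.0042,0.023,0,0,0,0.1122],[0.0042,0.023,0,0,0,0.1122],[0.0042,0.023,0,0,0,0.1122],[0.0042,0.023,0,0,0,0.1122],[0.0042,0.023,0,0,0,0.1122],[0.0042,0.023,0,0,0,0.1122],[0.0042,0.023,0,0,0,0.1122],[0.0042,0.023,0,0,0,0.1122],[0.0042,0.023,0,0,0,0.1122],[0.0042,0.023,0,0,0,0.1122],[0.0042,0.023,0,0,0,0.1122],[0,0,0,0,0,0],[0,0,0,0,0,0]]]}}

```text
clock: 4.6
tool_pos: [0.5099, -0.1057, 0.171]
orientation: [2.219, 2.222, 0.0]
contact_force: [0.3, 0.6, -1.6]
width: 0.154
grasp_force: 61.1
```

```bash
cat > look.py <<'E'
import sys
from h import *
n=sys.argv[1]
for _ in range(1):
    s=sensors.sense();print(s["tool_pos"].round(4),s["orientation"].round(4),s["contact_force"].round(2),s["torque"].round(2),s["joints"].round(3))
ims=[]
for c,(a,b,x,y),f in(("top",(120,260,265,405),3.5),("side",(165,305,300,420),3.5)):
    p,d=viewer.read_camera(c);cv2.imwrite(f"pics/{c}{n}_full.png",p);np.save(f"{c}{n}.npy",d)
    ims.append(cv2.resize(p[a:b,x:y],None,fx=3,fy=3,interpolation=cv2.INTER_CUBIC))
cv2.imwrite(f"pics/v{n}.png",np.hstack(ims))
E
python3 look.py 1
```

```text
[ 0.5099 -0.1057  0.171 ] [2.2194e+00 2.2221e+00 1.0000e-04] [ 0.33  0.56 -1.58] [-0.05 -0.   -0.05] [-0.339  0.056  1.913 -0.     1.172 -0.34 ]
```

View pics/v1.png

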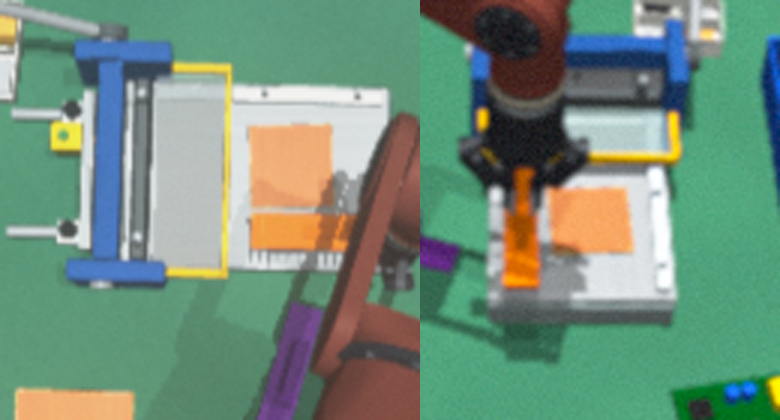

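```bash
python3 - <<'E'
from h import *
print(onz("top",np.array([[250,213],[250,250],[325,213]])/3+[265,120]-.33,.141))
h=cv2.cvtColor(cv2.imread("pics/top1_full.png"),cv2.COLOR_BGR2HSV).astype(int)[...,1].astype(float)
for c in (352,358,364,370):print(c,h[185:208,c].astype(int))
for r in (194,197,200):print(r,h[r,342:354].astype(int))
E
```

```text
[[ 0.52583611  0.02203894  0.141     ]
 [ 0.48876416  0.02140222  0.141     ]
 [ 0.52752414 -0.05284526  0.141     ]]
352 [133 134 133 116  63  54 141 175 175 176 178 179 179 183 179 182 177 148
  28   8   7   6   6]
358 [134 134 133 115  53  53 143 180 181 183 182 183 180 184 182 182 181 165
  68   5  11   8   7]
364 [132 135 131 113  37  40 123 175 182 185 185 181 184 181 183 184 185 175
  80   3   8   9   8]
370 [130 132 134 113  37  37 143 182 187 187 190 191 191 192 183 178 177 159
  84   6   4   4   4]
194 [  6   5   6   7   7   1  94 171 178 184 176 180]
197 [  5   7   7   6   7   5  88 171 181 182 179 180]
200 [  7   8   9   8   8   4 101 170 179 184 182 182]
```

>>> {"op": "apply_moves", "data": {"motion": [[[0,0,-0.015,0,0,0],[0,0,-0.025,0,0,0],[0,0,-0.02,0,0,0],[0,0,-0.012,0,0,0],[0,0,-0.008,0,0,0],[0,0,-0.003,0,0,0],[0,0,0,0,0,0],[0,0,0,0,0,0]]]}}

```text
clock: 5.37
tool_pos: [0.5105, -0.1072, 0.0882]
orientation: [2.221, 2.22, 0.001]
contact_force: [-0.2, -0.1, -0.5]
width: 0.153
grasp_force: 61.1
```

>>> {"op": "apply_moves", "data": {"motion": [[[0,0,-0.001,0,0,0],[0,0,-0.001,0,0,0],[0,0,0,0,0,0],[0,0,0,0,0,0]]]}}

```text
clock: 5.7
tool_pos: [0.51, -0.1066, 0.0858]
orientation: [2.221, 2.221, 0.001]
contact_force: [0.2, 0.7, -0.3]
width: 0.154
grasp_force: 61.1
```

>>> {"op": "apply_moves", "data": {"motion": [[[0.003,0,0,0,0,0],[0.003,0,0,0,0,0],[0.003,0,0,0,0,0],[0.003,0,0,0,0,0],[0.003,0,0,0,0,0],[0.003,0,0,0,0,0],[0.003,0,0,0,0,0],[0.003,0,0,0,0,0],[0.003,0,0,0,0,0],[0.003,0,0,0,0,0],[0.002,0,0,0,0,0],[0.001,0,0,0,0,0],[0,0,0,0,0,0],[0,0,0,0,0,0]]]}}

```text
clock: 6.87
tool_pos: [0.5429, -0.1067, 0.0854]
orientation: [2.222, 2.221, 0.0]
contact_force: [0.3, -0.1, -1.6]
width: 0.155
grasp_force: 61.1
```

>>> {"op": "apply_moves", "data": {"motion": [[[0.001,0,0,0,0,0],[0.001,0,0,0,0,0],[0.001,0,0,0,0,0],[0,0,0,0,0,0]]]}}

```text
clock: 7.2
tool_pos: [0.5459, -0.1066, 0.0853]
orientation: [2.222, 2.221, 0.0]
contact_force: [0.8, 0.6, -1.8]
width: 0.153
grasp_force: 61.1
```

>>> {"op": "apply_moves", "data": {"motion": [[[0.0005,0,0,0,0,0],[0.0005,0,0,0,0,0],[0.0005,0,0,0,0,0],[0,0,0,0,0,0]]]}}

```text
clock: 7.53
tool_pos: [0.5474, -0.1066, 0.0853]
orientation: [2.222, 2.221, 0.0]
contact_force: [-0.2, 0.1, -0.4]
width: 0.151
grasp_force: 61.1
```

>>> {"op": "apply_moves", "data": {"motion": [[[0.0005,0,0,0,0,0],[0.0005,0,0,0,0,0],[0.0005,0,0,0,0,0],[0,0,0,0,0,0]]]}}

```text
clock: 7.87
tool_pos: [0.5489, -0.1066, 0.0853]
orientation: [2.222, 2.221, 0.0]
contact_force: [-0.4, -0.2, -0.7]
width: 0.156
grasp_force: 61.1
```

```bash
python3 look.py 2
```

```text
[ 0.5489 -0.1066  0.0853] [2.2216e+00 2.2211e+00 3.0000e-04] [-0.4  -0.17 -0.69] [-0.01  0.01  0.02] [-0.317  0.25   1.874  0.     1.018 -0.317]
```

View pics/v2.png

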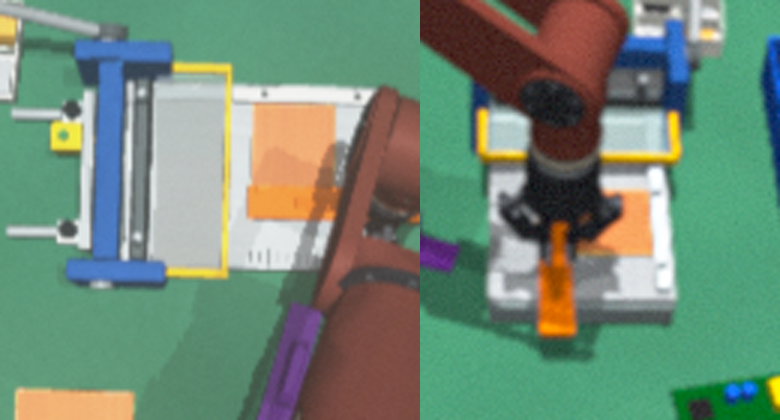

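>>> {"op": "apply_moves", "data": {"motion": [[[0.0005,0,0,0,0,0],[0.0005,0,0,0,0,0],[0,0,0,0,0,0]]]}}

```text
clock: 8.22
tool_pos: [0.5498, -0.1066, 0.0853]
orientation: [2.222, 2.221, 0.0]
contact_force: [-1.1, 0.3, -0.6]
width: 0.157
grasp_force: 61.1
```

>>> {"op": "apply_moves", "data": {"motion": [[[0.0005,0,0,0,0,0],[0.0005,0,0,0,0,0],[0,0,0,0,0,0]]]}}

```text
clock: 8.47
tool_pos: [0.55, -0.1066, 0.0851]
orientation: [-2.22, -2.221, 0.002]
contact_force: [-2.1, -0.6, 1.3]
width: 0.153
grasp_force: 61.3
```

>>> {"op": "apply_moves", "data": {"motion": [[[0.0005,0,0,0,0,0],[0,0,0,0,0,0]]]}}

```text
clock: 8.63
tool_pos: [0.5502, -0.1066, 0.085]
orientation: [-2.22, -2.22, 0.003]
contact_force: [-3.7, -1.8, 2.3]
width: 0.155
grasp_force: 61.4
```

>>> {"op": "apply_moves", "data": {"motion": [[[0.0005,0,0,0,0,0],[0.0005,0,0,0,0,0],[0,0,0,0,0,0]]]}}

```text
clock: 8.88
tool_pos: [0.5504, -0.1066, 0.0848]
orientation: [-2.218, -2.22, 0.005]
contact_force: [-6.0, -0.6, 2.7]
width: 0.16
grasp_force: 61.5
```

```bash
python3 - <<'E'
from h import *
s=sensors.sense();print(s["tool_pos"].round(4),s["orientation"].round(4),s["contact_force"].round(2),s["torque"].round(3))
p,d=viewer.read_camera("top")
cv2.imwrite("pics/top3_full.png",p)
g=cv2.cvtColor(p,cv2.COLOR_BGR2HSV)[...,1].astype(float)
for c in (350,356,362,368,374):print(c,g[150:160,c].astype(int))
# blank fence-side edge
P=[]
for c in range(350,375):
    q=g[150:160,c];i=np.where(q>70)[0][0];P.append([c,150+i-1+(70-q[i-1])/(q[i]-q[i-1])])
W=onz("top",np.array(P),.049);print(np.polyfit(W[:,1]-W[:,1].mean(),W[:,0],1))
E
```

```text
[ 0.5504 -0.1066  0.0848] [-2.2183 -2.2198  0.0048] [-5.96 -0.56  2.68] [-0.103  1.17   0.215]
350 [  1   2   2  10  96 118 121 121 119 120]
356 [  2   1   1   8  96 129 130 129 129 128]
362 [  2   2   1   7  97 131 131 132 132 133]
368 [  1   1   2   5  79 129 131 133 131 131]
374 [  2   1   2   3  42 103 129 131 133 130]
[0.00444289 0.65723056]
```

>>> {"op": "apply_moves", "data": {"motion": [[[-0.002,0,0,0,0,0],[-0.005,0,0,0,0,0],[-0.008,0,0,0,0,0],[0,-0.008,0.001,0,0,0],[0,-0.02,0,0,0,0],[0,-0.025,0,0,0,0],[0,-0.025,0,0,0,0],[0,-0.02,0,0,0,0],[0,-0.01,0,0,0,0],[0.01,0,0,0,0,0],[0.02,0,0,0,0,0],[0.02,0,0,0,0,0],[0.015,0,0,0,0,0],[0.01,0,0,0,0,0],[0,0,0,0,0,0],[0,0,0,0,0,0]]]}}

```text
clock: 10.27
tool_pos: [0.6124, -0.2139, 0.0861]
orientation: [-2.22, -2.222, 0.0]
contact_force: [-0.7, -0.2, -0.4]
width: 0.15
grasp_force: 61.1
```

```bash
python3 look.py 4
```

```text
[ 0.6124 -0.2139  0.0861] [-2.2200e+00 -2.2219e+00  3.0000e-04] [-0.69 -0.19 -0.37] [-0.01  0.01  0.01] [-0.444  0.416  1.651  0.     1.075 -0.445]
```

View pics/v4.png

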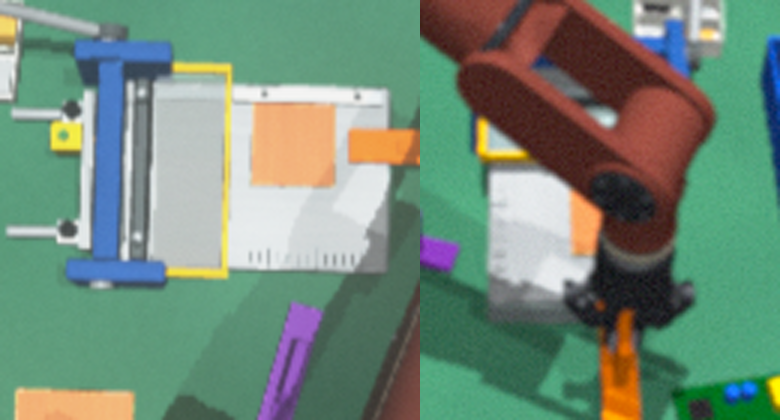

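>>> {"op": "apply_moves", "data": {"motion": [[[0,0.006,0,0,0,0],[0,0.006,0,0,0,0],[0,0.004,0,0,0,0],[0,0.002,0,0,0,0],[0,0.002,0,0,0,0],[0,0.002,0,0,0,0],[0,0.003,0,0,0,0],[0,0.003,0,0,0,0],[0,0.004,0,0,0,0],[0,0.004,0,0,0,0]]]}}

```text
clock: 11.2
tool_pos: [0.6123, -0.1785, 0.0865]
orientation: [2.222, 2.221, 0.0]
contact_force: [0.1, -1.5, -0.5]
width: 0.154
grasp_force: 61.1
```

>>> {"op": "apply_moves", "data": {"motion": [[[0.0001,0.004,0,0,0,0],[0,0.004,0,0,0,0],[0.0001,0.004,0,0,0,0],[0,0.004,0,0,0,0],[0.0001,0.004,0,0,0,0],[0,0.004,0,0,0,0],[0.0001,0.004,0,0,0,0],[0,0.004,0,0,0,0],[0.0001,0.004,0,0,0,0],[0,0.004,0,0,0,0],[0.0001,0.003,0,0,0,0],[0,0.003,0,0,0,0],[0.0001,0.003,0,0,0,0],[0,0.003,0,0,0,0],[0.0001,0.003,0,0,0,0]]]}}

```text
clock: 12.45
tool_pos: [0.6129, -0.1234, 0.0862]
orientation: [-2.221, -2.221, 0.001]
contact_force: [0.1, -1.7, -0.5]
width: 0.152
grasp_force: 61.2
```

```bash
python3 look.py 5
```

```text
[ 0.6129 -0.1234  0.0862] [-2.2215e+00 -2.2212e+00  5.0000e-04] [ 0.11 -1.7  -0.46] [-0.28  0.11  0.04] [-0.311  0.372  1.711 -0.     1.059 -0.311]
```

View pics/v5.png

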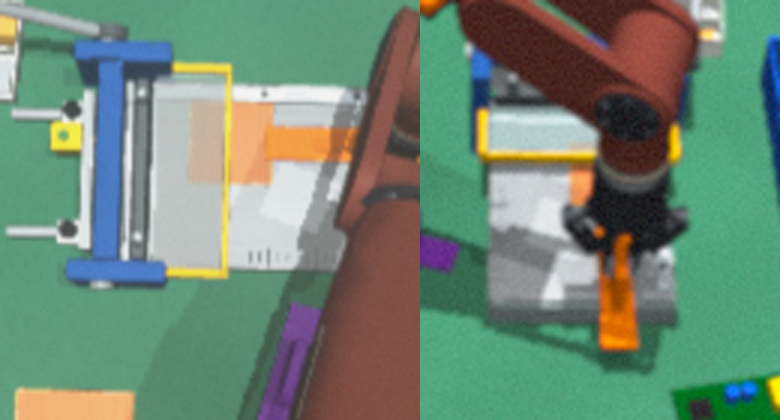

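>>> {"op": "apply_moves", "data": {"motion": [[[0.0001,0.003,0,0,0,0],[0,0.003,0,0,0,0],[0.0001,0.003,0,0,0,0],[0,0.003,0,0,0,0],[0.0001,0.003,0,0,0,0],[0,0.003,0,0,0,0],[0.0001,0.003,0,0,0,0],[0,0.003,0,0,0,0],[0,0.0015,0,0,0,0],[0,0.001,0,0,0,0],[0,0.001,0,0,0,0],[0,0.001,0,0,0,0]]]}}

```text
clock: 13.55
tool_pos: [0.6133, -0.0952, 0.0863]
orientation: [2.222, 2.221, -0.0]
contact_force: [-0.8, -1.7, -1.3]
width: 0.153
grasp_force: 61.1
```

>>> {"op": "apply_moves", "data": {"motion": [[[0,0.001,0,0,0,0],[0,0.001,0,0,0,0],[0,0.001,0,0,0,0],[0,0.001,0,0,0,0],[0,0.001,0,0,0,0],[0,0.001,0,0,0,0],[0,0.001,0,0,0,0],[0,0.001,0,0,0,0]]]}}

```text
clock: 14.22
tool_pos: [0.6134, -0.087, 0.0863]
orientation: [-2.222, -2.221, 0.0]
contact_force: [-1.2, -0.5, -1.4]
width: 0.155
grasp_force: 61.1
```

>>> {"op": "apply_moves", "data": {"motion": [[[0,0.001,0,0,0,0],[0,0.001,0,0,0,0],[0,0.001,0,0,0,0],[0,0.001,0,0,0,0],[0,0.001,0,0,0,0],[0,0.001,0,0,0,0],[0,0.001,0,0,0,0],[0,0.001,0,0,0,0]]]}}

```text
clock: 14.88
tool_pos: [0.6136, -0.0789, 0.0864]
orientation: [2.222, 2.221, 0.001]
contact_force: [0.3, -0.2, -0.5]
width: 0.155
grasp_force: 61.1
```

>>> {"op": "apply_moves", "data": {"motion": [[[0,0.001,0,0,0,0],[0,0.001,0,0,0,0],[0,0.001,0,0,0,0],[0,0.001,0,0,0,0],[0,0.001,0,0,0,0],[0,0.001,0,0,0,0],[0,0.001,0,0,0,0],[0,0.001,0,0,0,0]]]}}

```text
clock: 15.55
tool_pos: [0.6139, -0.074, 0.0873]
orientation: [2.218, 2.219, -0.005]
contact_force: [-0.9, -7.2, -0.3]
width: 0.156
grasp_force: 61.4
```

```bash
python3 look.py 6
```

```text
[ 0.6139 -0.074   0.0873] [ 2.2177  2.2189 -0.0046] [-0.9  -7.19 -0.28] [-1.33  0.23  0.09] [-0.231  0.357  1.729 -0.006  1.053 -0.229]
```

View pics/v6.png

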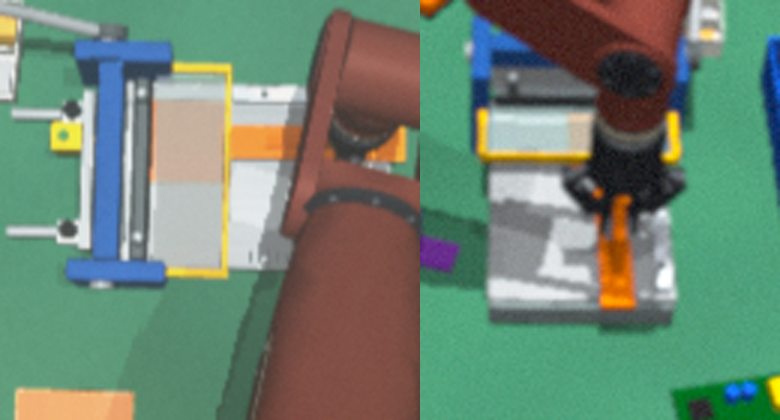

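>>> {"op": "apply_moves", "data": {"motion": [[[0,0.001,0,0,0,0],[0,0.001,0,0,0,0],[0,0.0005,0,0,0,0],[0,0,0,0,0,0]]]}}

```text
clock: 15.98
tool_pos: [0.6139, -0.0708, 0.0871]
orientation: [2.218, 2.219, -0.003]
contact_force: [-1.6, -6.4, 0.7]
width: 0.158
grasp_force: 61.3
```

>>> {"op": "apply_moves", "data": {"motion": [[[0,0.001,0,0,0,0],[0,0.001,0,0,0,0],[0,0.0005,0,0,0,0],[0,0,0,0,0,0]]]}}

```text
clock: 16.32
tool_pos: [0.6139, -0.0682, 0.0871]
orientation: [2.218, 2.219, -0.003]
contact_force: [-0.5, -6.8, 0.8]
width: 0.157
grasp_force: 61.3
```

>>> {"op": "apply_moves", "data": {"motion": [[[0,0.0015,0,0,0,0],[0,0.0015,0,0,0,0],[0,0.0015,0,0,0,0],[0,0.0015,0,0,0,0],[0,0.0015,0,0,0,0],[0,0.0015,0,0,0,0],[0,0.0015,0,0,0,0],[0,0.0015,0,0,0,0],[0,0.0015,0,0,0,0],[0,0.0015,0,0,0,0]]]}}

```text
clock: 17.15
tool_pos: [0.6139, -0.0533, 0.0871]
orientation: [2.218, 2.219, -0.003]
contact_force: [-0.8, -5.8, -0.5]
width: 0.152
grasp_force: 61.3
```

>>> {"op": "apply_moves", "data": {"motion": [[[0,0.0015,0,0,0,0],[0,0.0015,0,0,0,0],[0,0.0015,0,0,0,0],[0,0.0015,0,0,0,0],[0,0.0015,0,0,0,0],[0,0.0015,0,0,0,0],[0,0.0015,0,0,0,0],[0,0.0015,0,0,0,0],[0,0.0015,0,0,0,0],[0,0.0015,0,0,0,0]]]}}

```text
clock: 17.98
tool_pos: [0.614, -0.0382, 0.087]
orientation: [2.219, 2.219, -0.003]
contact_force: [0.2, -5.2, 0.1]
width: 0.151
grasp_force: 61.3
```

>>> {"op": "apply_moves", "data": {"motion": [[[0,0.001,0,0,0,0],[0,0.001,0,0,0,0],[0,0.001,0,0,0,0],[0,0.0005,0,0,0,0],[0,0.0005,0,0,0,0]]]}}

```text
clock: 18.4
tool_pos: [0.614, -0.0341, 0.087]
orientation: [2.219, 2.219, -0.003]
contact_force: [-0.9, -6.1, 0.5]
width: 0.155
grasp_force: 61.3
```

>>> {"op": "apply_moves", "data": {"motion": [[[0,0.0005,0,0,0,0],[0,0.0005,0,0,0,0],[0,0.0005,0,0,0,0],[0,0.0005,0,0,0,0],[0,0.0005,0,0,0,0]]]}}

```text
clock: 18.82
tool_pos: [0.614, -0.0316, 0.087]
orientation: [2.219, 2.219, -0.003]
contact_force: [-1.4, -6.9, 0.3]
width: 0.158
grasp_force: 61.3
```

>>> {"op": "apply_moves", "data": {"motion": [[[0,0.0005,0,0,0,0],[0,0.0005,0,0,0,0],[0,0.0005,0,0,0,0],[0,0.0005,0,0,0,0],[0,0.0005,0,0,0,0]]]}}

```text
clock: 19.23
tool_pos: [0.614, -0.0291, 0.087]
orientation: [2.219, 2.219, -0.003]
contact_force: [-0.8, -6.8, 0.2]
width: 0.155
grasp_force: 61.3
```

>>> {"op": "apply_moves", "data": {"motion": [[[0,0.0005,0,0,0,0],[0,0.0005,0,0,0,0],[0,0.0005,0,0,0,0],[0,0.0005,0,0,0,0],[0,0.0005,0,0,0,0]]]}}

```text
clock: 19.65
tool_pos: [0.614, -0.0266, 0.087]
orientation: [2.219, 2.219, -0.003]
contact_force: [-0.9, -6.3, 0.8]
width: 0.158
grasp_force: 61.3
```

>>> {"op": "apply_moves", "data": {"motion": [[[0,0.0005,0,0,0,0],[0,0.0005,0,0,0,0],[0,0.0005,0,0,0,0],[0,0.0005,0,0,0,0],[0,0.0005,0,0,0,0]]]}}

```text
clock: 20.07
tool_pos: [0.614, -0.0244, 0.0871]
orientation: [2.218, 2.219, -0.003]
contact_force: [-0.8, -6.6, 0.6]
width: 0.154
grasp_force: 61.4
```

>>> {"op": "apply_moves", "data": {"motion": [[[0,0.0005,0,0,0,0],[0,0.0005,0,0,0,0],[0,0.0005,0,0,0,0],[0,0.0005,0,0,0,0],[0,0.0005,0,0,0,0]]]}}

```text
clock: 20.48
tool_pos: [0.6141, -0.0222, 0.0872]
orientation: [2.218, 2.219, -0.004]
contact_force: [-0.8, -7.1, 1.5]
width: 0.157
grasp_force: 61.4
```

>>> {"op": "apply_moves", "data": {"motion": [[[0,0.0005,0,0,0,0],[0,0.0005,0,0,0,0],[0,0.0005,0,0,0,0],[0,0,0,0,0,0]]]}}

```text
clock: 20.82
tool_pos: [0.6141, -0.0209, 0.0872]
orientation: [2.217, 2.219, -0.004]
contact_force: [-0.4, -8.7, 0.4]
width: 0.151
grasp_force: 61.4
```

>>> {"op": "apply_moves", "data": {"motion": [[[0,0.0005,0,0,0,0],[0,0.0005,0,0,0,0],[0,0.0005,0,0,0,0],[0,0,0,0,0,0]]]}}

```text
clock: 21.15
tool_pos: [0.6143, -0.0206, 0.0876]
orientation: [2.215, 2.218, -0.006]
contact_force: [-1.9, -10.4, 2.5]
width: 0.156
grasp_force: 61.5
```

>>> {"op": "apply_moves", "data": {"motion": [[[0,0.0005,0,0,0,0],[0,0.0005,0,0,0,0],[0,0,0,0,0,0]]]}}

```text
clock: 21.4
tool_pos: [0.6144, -0.0205, 0.0879]
orientation: [2.214, 2.218, -0.008]
contact_force: [-1.4, -12.4, 2.7]
width: 0.158
grasp_force: 61.6
```

>>> {"op": "apply_moves", "data": {"motion": [[[0,0.0005,0,0,0,0],[0,0.0005,0,0,0,0],[0,0,0,0,0,0]]]}}

```text
clock: 21.65
tool_pos: [0.6144, -0.0203, 0.0881]
orientation: [2.213, 2.218, -0.01]
contact_force: [-2.2, -13.8, 4.1]
width: 0.154
grasp_force: 61.7
```

>>> {"op": "apply_moves", "data": {"motion": [[[0,0.0005,0,0,0,0],[0,0.0005,0,0,0,0],[0,0,0,0,0,0],[0,0,0,0,0,0],[0,0,0,0,0,0],[0,0,0,0,0,0],[0,0,0,0,0,0]]]}}

```text
clock: 22.23
tool_pos: [0.6145, -0.0202, 0.0883]
orientation: [2.212, 2.217, -0.011]
contact_force: [-2.7, -15.5, 3.8]
width: 0.157
grasp_force: 61.8
```

```bash
python3 look.py 7
```

```text
[ 0.6145 -0.0202  0.0883] [ 2.212   2.2169 -0.0111] [ -2.74 -15.52   3.79] [-2.91  0.42  0.21] [-0.141  0.349  1.738 -0.013  1.051 -0.137]
```

View pics/v7.png

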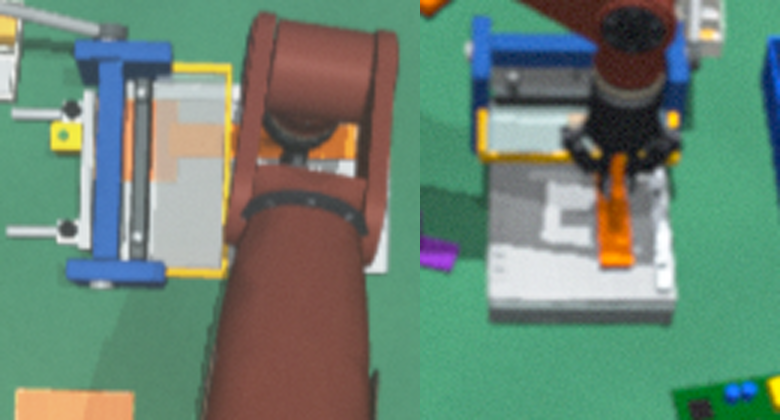

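>>> {"op": "apply_moves", "data": {"motion": [[[0,-0.001,0,0,0,0],[0,-0.001,0,0,0,0],[0,-0.002,0,0,0,0],[0,-0.003,0,0,0,0],[0,-0.004,0,0,0,0],[0,-0.006,0,0,0,0],[0,-0.01,0,0,0,0],[0,-0.015,0,0,0,0],[0,-0.02,0,0,0,0],[0,-0.02,0,0,0,0],[0,-0.02,0,0,0,0],[0,-0.01,0,0,0,0],[0,0,0,0,0,0],[0,0,0,0,0,0]]]}}

```text
clock: 23.5
tool_pos: [0.6133, -0.1262, 0.0862]
orientation: [-2.223, -2.219, -0.001]
contact_force: [0.2, 0.4, -0.2]
width: 0.156
grasp_force: 61.1
```

```bash
python3 - <<'E'
from h import *
s=sensors.sense();print(s["tool_pos"].round(4),s["orientation"].round(4),s["contact_force"].round(2))
p,d=viewer.read_camera("top");cv2.imwrite("pics/top8.png",p)
cv2.imwrite("pics/c8.png",cv2.resize(p[140:195,290:350],None,fx=10,fy=10,interpolation=cv2.INTER_CUBIC))
g=cv2.cvtColor(p,cv2.COLOR_BGR2HSV)[...,1].astype(float)
R=[]
for r in range(156,179):
    q=g[r,317:330];mid=(q[:4].mean()+q[-3:].mean())/2;i=np.where(q<mid)[0][0];R.append([317+i-1+(q[i-1]-mid)/(q[i-1]-q[i]),r])
W=onz("top",np.array(R),.049);print("rear",np.polyfit(W[:,0]-.612,W[:,1],1))
for c in range(314,322,2):print(c,g[148:160,c].astype(int),g[176:188,c].astype(int))
E
```

```text
[ 0.6133 -0.1262  0.0862] [-2.2231e+00 -2.2188e+00 -7.0000e-04] [ 0.18  0.39 -0.15]
rear [0.01688555 0.09761135]
314 [22 22 17 19 22 16 21 17 19 24 17 20] [39 60 64 64 31 15 15 19 14 16 12 16]
316 [ 14  14  14  13  17  80 120 125 122 118 111 109] [84 86 84 75 41  3  6  6  7  6  7  6]
318 [13 13 14 12  8 29 51 49 51 51 50 50] [52 55 54 51 31  7 11 10 10  8  8  9]
320 [15 15 13 13  9 28 46 46 47 49 48 49] [52 52 53 48 30  7 10  9  9  8  8  9]
```

View pics/c8.png

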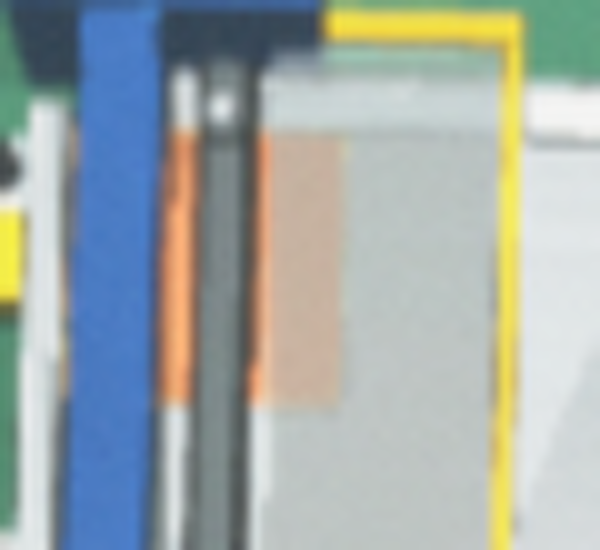

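```bash
python3 - <<'E'
from h import *
p=cv2.imread("pics/top8.png");h=cv2.cvtColor(p,cv2.COLOR_BGR2HSV).astype(float);g=h[...,1];b=cv2.cvtColor(p,cv2.COLOR_BGR2GRAY).astype(float)
def edge(im,rows,a,c,z,horizontal=True):
    R=[]
    for r in rows:
        q=im[r,a:c] if horizontal else im[a:c,r]
        q=cv2.GaussianBlur(q.reshape(1,-1),(3,1),0.6).ravel()
        w=np.abs(np.diff(q));i=int(w.argmax());lo,hi=max(i-2,0),min(i+3,len(w));x=a+.5+(w[lo:hi]*np.arange(lo,hi)).sum()/w[lo:hi].sum()
        R.append([x,r] if horizontal else [r,x])
    W=onz("top",np.array(R,float),z);k=0 if horizontal else 1
    f=np.polyfit(W[:,k]-W[:,k].mean(),W[:,1-k],1);res=W[:,1-k]-np.polyval(f,W[:,k]-W[:,k].mean())
    return f.round(4),"sd",res.std().round(5)
print("rear blank",edge(g,range(156,178),319,329,.049))
print("lip right",edge(g,range(156,178),339,346,.063), "all",edge(g,range(150,205),336,346,.063))
print("holddown right",edge(b,range(184,200),311,319,.068))
print("holddown left, blank rows",edge(g,range(156,178),306,312,.068))
print("holddown R, blank rows",edge(g,range(156,178),312,317,.068))
print("bed front",edge(g,range(158,200),391,398,.045),)
print("beam right",edge(g,range(156,200),302,309,.135))
print("blank low",edge(g,range(317,324),176,185,.049,False),edge(g,[307,308],176,185,.049,False))
print("blank high",edge(g,range(317,324),149,157,.049,False),edge(g,[307,308],149,157,.049,False))
print("fence",edge(b,range(326,338),149,157,.05,False))
q=cv2.imread("pics/top4_full.png");g2=cv2.cvtColor(q,cv2.COLOR_BGR2HSV).astype(float)[...,1]
print("prepush rear",edge(g2,range(157,179),371,381,.049),"front",edge(g2,range(157,179),345,352,.049),"low",edge(g2,range(351,374),178,186,.049,False),"high",edge(g2,range(351,374),150,158,.049,False))
E
```

```text
rear blank (array([0.0105, 0.0974]), 'sd', np.float64(0.00017))
lip right (array([0.0176, 0.0417]), 'sd', np.float64(5e-05)) all (array([-0.0101,  0.0433]), 'sd', np.float64(0.00132))
holddown right (array([-0.0227,  0.1252]), 'sd', np.float64(0.00015))
holddown left, blank rows (array([0.019, 0.143]), 'sd', np.float64(0.00027))
holddown R, blank rows (array([-0.0011,  0.1259]), 'sd', np.float64(0.00022))
bed front (array([-0.0705, -0.132 ]), 'sd', np.float64(0.00271))
beam right (array([0.0026, 0.1527]), 'sd', np.float64(0.00061))
blank low (array([-0.0502,  0.5689]), 'sd', np.float64(0.00032)) (array([-0.0014,  0.5685]), 'sd', np.float64(0.0))
blank high (array([0.023 , 0.6562]), 'sd', np.float64(0.00011)) (array([0.0111, 0.6572]), 'sd', np.float64(0.0))
fence (array([0.0117, 0.6607]), 'sd', np.float64(0.00063))
prepush rear (array([ 0.005 , -0.0728]), 'sd', np.float64(0.00017)) front (array([-0.0109,  0.0159]), 'sd', np.float64(0.00022)) low (array([0.0079, 0.5673]), 'sd', np.float64(0.00023)) high (array([0.0038, 0.6573]), 'sd', np.float64(0.00037))
```

```bash
python3 - <<'E'
from h import *
for f in("top7_full","top8"):
    g=cv2.cvtColor(cv2.imread(f"pics/{f}.png"),cv2.COLOR_BGR2HSV).astype(float)[...,1]
    for rr in((155,160),(174,178)):
        q=g[rr[0]:rr[1],317:330].mean(0);print(f,rr,q.round(0).astype(int))
    print("gauge rows",g[185:195,290:306].mean(0).astype(int))
E
```

```text
top7_full (155, 160) [65 51 49 50 49 50 47 22  9 11 12 12 12]
top7_full (174, 178) [64 55 53 54 53 53 48  9  7  8  9  8  8]
gauge rows [ 78  44   8   7  11  21 116 156 158 158 158 158 159 159 138  55]
top8 (155, 160) [63 50 47 48 49 49 45 22  9 11 12 12 13]
top8 (174, 178) [62 54 52 52 52 51 46 10  8  8  9  8  8]
gauge rows [ 77  45   8   7  11  21 113 153 156 156 156 156 156 156 136  53]
```

>>> {"op": "apply_moves", "data": {"motion": [[[0,-0.01,0.01,0,0,0],[0,-0.01,0.025,0,0,0],[0,-0.01,0.025,0,0,0],[0,-0.01,0.025,0,0,0],[-0.0128,-0.018,0,0,0,-0.1122],[-0.0128,-0.018,0,0,0,-0.1122],[-0.0128,-0.018,0,0,0,-0.1122],[-0.0128,-0.018,0,0,0,-0.1122],[-0.0128,-0.018,0,0,0,-0.1122],[-0.0128,-0.018,0,0,0,-0.1122],[-0.0128,-0.018,0,0,0,-0.1122],[-0.0128,-0.018,0,0,0,-0.1122],[-0.0128,-0.018,0,0,0,-0.1122],[-0.0128,-0.018,0,0,0,-0.1122],[-0.0128,-0.018,0,0,0,-0.1122],[-0.0128,-0.018,0,0,0,-0.1122],[0,0,0,0,0,0],[0,0,0,0,0,0]]]}}

```text
clock: 25.05
tool_pos: [0.4596, -0.3822, 0.1721]
orientation: [3.121, 0.351, 0.001]
contact_force: [0.2, 0.8, 0.6]
width: 0.154
grasp_force: 61.1
```

>>> {"op": "apply_moves", "data": {"motion": [[[0,0,-0.03,0,0,0],[0,0,-0.035,0,0,0],[0,0,-0.03,0,0,0],[0,0,-0.015,0,0,0],[0,0,-0.008,0,0,0],[0,0,-0.003,0,0,0],[0,0,0,0,0,0],[0,0,0,0,0,0]]]}}

```text
clock: 25.72
tool_pos: [0.4612, -0.3823, 0.052]
orientation: [3.119, 0.353, 0.003]
contact_force: [-1.0, -0.2, -1.0]
width: 0.153
grasp_force: 61.1
```

>>> {"op": "apply_moves", "data": {"motion": [[[0,0,-0.003,0,0,0],[0,0,-0.003,0,0,0],[0,0,-0.001,0,0,0],[0,0,0,0,0,0],[0,0,0,0,0,0]]]}}

```text
clock: 26.13
tool_pos: [0.4598, -0.3817, 0.0434]
orientation: [3.122, 0.351, 0.0]
contact_force: [-0.4, -0.2, -1.1]
width: 0.155
grasp_force: 61.1
```

>>> {"op": "apply_moves", "data": {"motion": [[[0,0,-0.001,0,0,0],[0,0,-0.0005,0,0,0],[0,0,0,0,0,0],[0,0,0,0,0,0]]]}}

```text
clock: 26.47
tool_pos: [0.4601, -0.382, 0.0426]
orientation: [3.121, 0.351, 0.001]
contact_force: [-1.8, 1.2, 5.0]
width: 0.154
grasp_force: 61.8
```

Touching the mat. Release and withdraw.

>>> {"op": "apply_moves", "data": {"motion": [[[0,0,0,0,0,0],[0,0,0,0,0,0],[0,0,0,0,0,0],[0,0,0,0,0,0],[0,0,0,0,0,0],[0,0,0,0,0,0],[0,0,0,0,0,0],[0,0,0,0,0,0],[0,0,0.01,0,0,0],[0,0,0.02,0,0,0],[0,0,0.03,0,0,0],[0,0,0.03,0,0,0],[0,0,0.03,0,0,0],[-0.02,-0.02,0.02,0,0,0],[-0.025,-0.03,0,0,0,0],[-0.025,-0.03,0,0,0,0],[-0.02,-0.03,0,0,0,0],[0,0,0,0,0,0],[0,0,0,0,0,0]]], "claw": -1}}

```text
clock: 28.05
tool_pos: [0.3686, -0.4933, 0.1827]
orientation: [3.122, 0.346, 0.001]
contact_force: [-0.5, 0.3, -0.2]
width: 1.003
grasp_force: 0.0
```

```bash
python3 - <<'E'
from h import *
p,d=viewer.read_camera("top");s,_=viewer.read_camera("side")
cv2.imwrite("pics/v9.png",np.hstack([cv2.resize(p[120:260,265:505],None,fx=2,fy=2),cv2.resize(s[165:375,280:400],None,fx=2,fy=2)[:280],]))
g=cv2.cvtColor(p,cv2.COLOR_BGR2HSV).astype(float)[...,1]
for rr in((155,160),(174,178)): print(g[rr[0]:rr[1],317:330].mean(0).round(0).astype(int))
h=cv2.cvtColor(s,cv2.COLOR_BGR2HSV);cv2.imwrite("pics/v9.png",np.vstack([cv2.resize(p[120:260,265:505],None,fx=2,fy=2),cv2.resize(s[160:380,230:470],None,fx=2,fy=2)])[:600])
E
```

```text
[62 50 48 48 48 47 45 21 10 12 12 12 13]
[62 52 52 50 51 50 46  9  8  9  9 10  9]
```

View pics/v9.png

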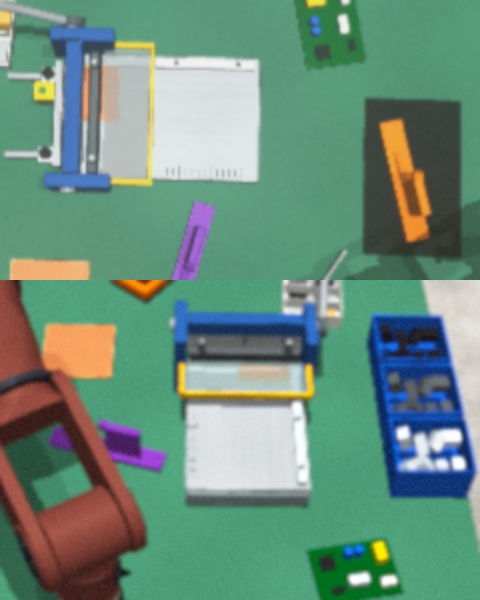

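The picture shows the stick standing on the mat (around 405,180), and the blank unmoved under the guard and hold-down (around 100,92).

```bash
python3 -c "
from plant import hand_in
print(hand_in())"
```

```text
the job is handed in; nothing more can be done
None
```

I fed the blank home on the back gauge with the orange push stick, stood the stick back on the mat and handed the job in. The wrist force read about 15.5 N at the final nudge, and in the camera images the blank looks flush to the fence and square. I could not read the pin directly and the hand-in gave no verdict.

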